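Clip a logger on the egg dish and hold its screen up to be read

ROBOT

A 7-joint arm with a two-finger parallel gripper is mounted at the origin on a cart in front of the work surface, level with it; the furniture and walls round the work are solid. World frame = base frame: x ahead of the robot, y to its left, z up, the work surface at z = 0. Lengths are in mm, angles in rad, forces in N, time in s.
With the tool pointing down it reaches from about 350 to 775 mm from the base axis. Payload 3.1 kg.
Tool frame: the origin (TCP) lies midway between the tips of the shut fingers; the grasp point (between the pads) lies behind it (ctrl.grip_point_offset is the z of the grasp point in the tool frame, in mm); z points along the fingers, y is the line along which they close (so a half turn about z gives the same grasp; the last joint's range is limited). The gripper opens to 85 mm and grips with 20 to 120 N. Pads are 22 mm wide; open, the fingers measure 114 mm over their backs; the gripper's body (76 mm by 85 mm) begins 54 mm behind the grasp point. The pads swing forward as they close: fully open they stand 13 mm farther back than shut.
Start: joints at [-1.156, 0.311, 0.014, 1.512, -0.004, 1.319, -0.027], TCP at [242.571, 493.637, 196.304] pointing down, gripper open.
Joint ranges: [-2.7, 2.7], [-0.3, 1.91], [-1.27, 1.3], [0.12, 2.57], [-1.44, 4.58], [0.2, 2.03], [-3.05, 3.05]. Speed limits (rad/s): [2.79, 2.79, 3.14, 3.14, 3.14, 3.14, 3.14].

INTERFACE

Orientations are given as a 3x3 rotation matrix whose columns are the frame's x, y, z axes.
In Python, from rig import ctrl, eyes, boxes_of, tip_of gives the robot as it stands.
- The arm moves only by the shell command python3 -m crank 'ROWS' [FORCE]. ROWS is JSON, a list that holds one entry, the list of rows, each a list of 5 numbers: the shift along the tool's x, y, z in mm, then the turn about the tool's z in degrees, then the closure, from 0 (fully open) to 1 (shut). In form: [[[tx, ty, tz, turn, fingers], ...]]. A call has 1 to 12 rows; each row shifts and turns the commanded pose from where the row before left it, along the tool's axes as they then stand; what a row does not reach is not made up. A row lasts 1/10 s, in which the tool goes at most 50 mm and 8.59 degrees, less where a joint would pass 70% of its speed; a pose out of reach is approached as far as the arm can. A call is refused whole if a number of a shift passes 50 or a number of a turn 8.59, either way. A call with a gripper value outside its range is refused whole. The fingers move at their own pace and stop on an object; FORCE is the grip in N (left out, the last holds). Time passes only in rows, so rows that do not move let the fingers close. It gives the time, the measured TCP pose, the force, the opening and the grip force at its end, in the units of the state.
- ctrl.read_state(): the state, without advancing time (a new reading comes with each control period).
- eyes.capture(name): name is "scene" or "side" or "wrist"; returns the picture (480x640x3 uint8, red, green, blue); there is no depth.
- eyes.calibration(name): a dict with "mtx" (3x3 intrinsics, pixels), "pose" (4x4, takes a point from camera to world coordinates). Camera axes: x right, y down, z forward; pixel columns grow to the right and rows downward; lengths in mm; the calibration is good to about 2 mm. A picture is of the moment at which its call begins: read the wrist's pose just before it. calibration takes no time and is no camera call; for the wrist camera it gives the pose at the moment of the call.
- ctrl.hand_in(): hands the job in; it is judged then, once.
Trained networks look in the newest picture that a camera, given by its name, has taken for a name from the list of things; names that differ only in an ending like _2 or _b are one class to them, and where a whole thing is asked for, a point or a joint stands for the part that bears it (a point fixed in the world has none). Each returns a list of dicts, best first, with "confidence" (0 to 1); they miss things now and then, are a little off and sometimes report something else, mostly with a low value. They report only what shows in the picture. A call takes as long as a camera call. They do not tell look-alikes from the thing itself.
- boxes_of(camera, label): "xy" ([column, row] as shares, 0 to 1, of the picture: columns of its width, rows of its height, amid what is visible of it).
- tip_of(camera, label): "xy" ([column, row] as shares, 0 to 1, of the picture: columns of its width, rows of its height: a listed point, or the origin of a listed thing).
The state is a dict: "clock": time; "joint_pos": joint angles; "qvel": joint speeds; "effort": joint torques, N m; "tcp_pos": TCP position; "tcp_rot": TCP orientation; "force": force on the tool from outside, world axes, zero at the start; "torque": the same for the moment, N m; "gripper_width": opening from 0.0 (shut) to 1.0 (fully open); "grip_force": force on a finger pad.
Only numpy, scipy, OpenCV 4.12 (cv2) and the standard library are available. Lean on these libraries where they do the work, as an engineer would, in place of code of your own. Each camera call takes 0.05 s, during which the arm holds its last target. There are 200 camera calls.

TASK

Spot-check the air temperature at the eggs: squeeze the logger's sprung clip open and release it, pushed well down, onto the rim of the standing dish at the blue mark, screen outwards and upright. Then take the dish by the black grip on its hoop, lift it straight up about 10 cm off its mat, and only then, up there, turn it the quarter turn that brings the screen square to the front edge of the table, where the reader stands behind the robot; keep the dish level and the loose egg in its middle, and never touch the egg. Finish while still holding the dish up there above its mat, level and still; leave the cup and the pen where they are.

Things in the scene. Friction and masses are not known exactly. Their poses are not given: they have to be found in the camera images.
- dish: Round steel dish with a fixed hoop handle, 160 mm across, foot 136 mm across, about 0.36 kg. Origin: centre of its underside, z up. Bowl floor 5 mm up in the middle, 13 mm at the wall; upright wall 3 mm thick, outer radius 80, rim 36 mm up. Blue mark, 26 mm wide, over the rim at its -x side, at the start roughly to the right (world -y). The hoop, 6 mm rod, stands at its -y and +y sides.
- dish_mark (a point): Top of the rim at the blue mark: in the middle of the wall's thickness, dish frame (-78.5, 0, 36) mm.
- dish_centre (a point): Middle of the dish, 26 mm above its underside; the egg's middle lies here when it is centred. The egg counts as centred within 20 mm and must never be more than 30 mm off.
- dish_grip (a point): Middle of the black grip sleeve on top of the hoop, dish frame (0, 0, 140) mm, straight above the dish's middle. The sleeve runs 66 mm along the dish's y, is 14 mm thick along its x (flat sides: pinch it there) and 18 mm high.
- sample_egg: The loose brown hen's egg lying on its side in the dish, 41 mm thick, 56 mm long, 0.06 kg, its top about 46 mm above the dish's underside; it rolls freely. Origin at one end, z along its length.
- egg_centre (a point): Middle of that loose egg.
- logger: White temperature logger, 18 (x) x 40 (y) x 70 (z) mm, standing free on the table, 0.07 kg, a blue sprung lever on its back. Origin: on its underside in the plane of its back face, z up; front face with the screen at x = -18 mm. The back face x = 0 is the fixed jaw. To open, squeeze its top 20 mm along x, front face against the lever's tail.
- logger_lever (a joint): Clip lever, pivot 42 mm up: 0 shut (41 mm across front face and tail top), 0.42 rad squeezed fully (29 mm across, tail upright, middle of the grip at logger x = -3.5 mm, mouth open about 11 mm); needs about 13 N at the tail and springs shut; about 0.11 when it bites the 3 mm rim. Its jaw ends 12 mm above the logger's underside.
- logger_throat (a point): Top of the clip's mouth, logger frame (1.5, 0, 30) mm: the rim's top edge is here when the logger is pushed fully down. At least 10 mm of overlap is wanted (this point at most 10 mm above the rim's top, within 15 mm of the mark along the rim).
- logger_screen (a point): Middle of the logger's grey-green screen, on its front face, logger frame (-18, 0, 30) mm. On the dish it must look outwards (logger x along dish x). At the end it looks to the table's front edge: dish x along world x within 0.3 rad.
- cork_mat: Round cork mat, 148 mm across, 6 mm thick, fixed; the dish stands on it at the start and is held above it at the end (middle over middle within 45 mm). Origin: centre of its underside; its axes are the world's, -x to the front edge of the table, where the reader stands behind the robot.
- egg_tray: Clear egg pack with five brown eggs, lid open, 120 x 166 mm, 150 mm high at the open lid; fixed. Keep clear of it.
- cup: Clear portion cup, 62 mm across, 34 mm high. Leave alone.
- pen: Red and white marker pen, 135 mm long, lying at the back right. Leave alone.
There are look-alikes about, which are no part of the job. What is shaped like the sample_egg but red is not meant.

How it is judged:
By the outcome, as a careful person would: the job done as asked, in the order asked, and still so for the second after the job is handed in, while the arm keeps its last pose, push and grip.
It also fails if it takes over 58 s, if anything falls off the work surface, if the arm or the gripper's body presses on something with over 40 N, if the wrist force passes 120 N, or if a joint passes its speed limit or range.

## Working session

There is one attempt and no reset: what is moved stays moved. The work goes in short steps, Python scripts to look and compute and a shell command to move; the robot and the scene stay as the last step left them, time stands still between calls to the robot, and variables do not carry over. Pictures are saved under pics/ and viewed, at most 10 in all, crops included, and the job is handed in when it is done.

```bash
mkdir -p pics; ls; python3 - <<'E'
from rig import ctrl, eyes, boxes_of, tip_of
import cv2,numpy as np
s=ctrl.read_state();print({k:np.round(v,3).tolist() for k,v in s.items()},ctrl.grip_point_offset)
for c in("scene","side"):
    im=eyes.capture(c);cv2.imwrite(f"pics/{c}0.png",im[:,:,::-1])
    k=eyes.calibration(c);print(c,np.round(k["mtx"],1).tolist(),np.round(k["pose"],3).tolist())
    for l in("dish_mark","dish_grip","egg_centre","logger_throat","logger_screen","logger","dish","cork_mat","dish_centre"):
        print(c,l,[(np.round(np.array(d["xy"])*[640,480]).tolist(),round(d["confidence"],2)) for d in tip_of(c,l)][:4])
E
```

```text
pics
{'clock': 0.0, 'joint_pos': [-1.156, 0.312, 0.014, 1.513, -0.004, 1.319, -0.027], 'qvel': [0.002, -0.001, -0.001, -0.0, 0.0, 0.001, 0.0], 'effort': [0.0, -37.991, 0.146, -23.059, 0.012, 0.013, 0.0], 'tcp_pos': [242.23, 492.88, 195.216], 'tcp_rot': [[-0.898, 0.441, -0.001], [0.441, 0.898, -0.002], [-0.0, -0.002, -1.0]], 'force': [-0.313, -0.432, 0.007], 'torque': [0.026, -0.008, 0.004], 'grip_force': 0.0, 'gripper_width': 1.0} -18.700000000000003
scene [[586.9, 0.0, 320.4], [0.0, 586.9, 238.2], [0.0, 0.0, 1.0]] [[-0.89, -0.331, 0.314, 128.983], [-0.456, 0.642, -0.616, 1048.53], [0.003, -0.691, -0.723, 1087.961], [0.0, 0.0, 0.0, 1.0]]
scene dish_mark [([327.0, 250.0], 0.88)]
scene dish_grip [([312.0, 239.0], 0.73), ([321.0, 265.0], 0.27)]
scene egg_centre [([314.0, 274.0], 0.71), ([372.0, 302.0], 0.63), ([328.0, 342.0], 0.62), ([366.0, 248.0], 0.5)]
scene logger_throat [([383.0, 202.0], 0.82)]
scene logger_screen [([388.0, 202.0], 0.83)]
scene logger [([382.0, 208.0], 0.82)]
scene dish [([237.0, 348.0], 0.61)]
scene cork_mat [([315.0, 240.0], 0.62)]
scene dish_centre [([316.0, 272.0], 0.62)]
side [[614.0, 0.0, 314.8], [0.0, 614.0, 239.4], [0.0, 0.0, 1.0]] [[0.891, -0.193, 0.412, 121.549], [-0.454, -0.333, 0.826, -632.298], [-0.022, -0.923, -0.384, 508.769], [0.0, 0.0, 0.0, 1.0]]
side dish_mark [([328.0, 290.0], 0.8)]
side dish_grip [([303.0, 216.0], 0.88), ([306.0, 279.0], 0.54)]
side egg_centre [([311.0, 274.0], 0.69), ([225.0, 302.0], 0.68), ([305.0, 327.0], 0.61)]
side logger_throat [([307.0, 275.0], 0.47)]
side logger_screen []
side logger []
side dish [([306.0, 289.0], 0.83)]
side cork_mat []
side dish_centre [([310.0, 276.0], 0.82)]
```

View pics/scene0.png

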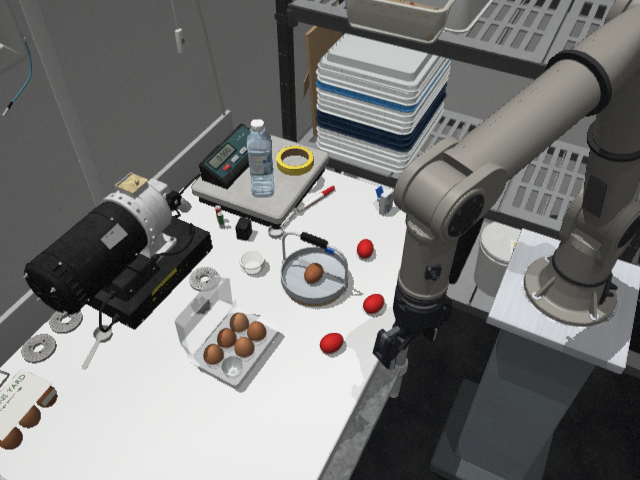

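View pics/side0.png

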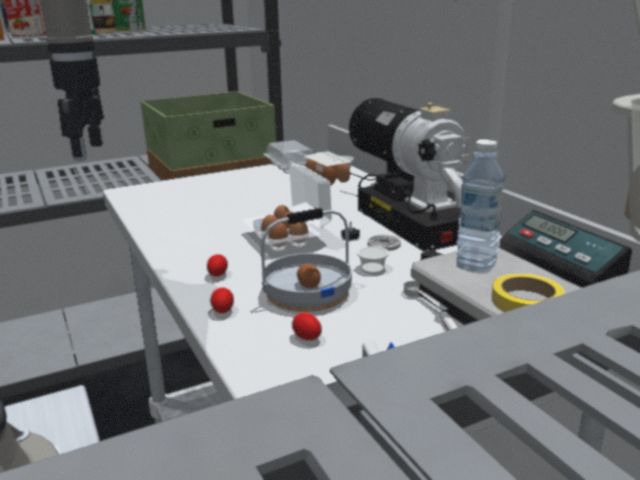

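The scene picture shows the dish at (314,275) with a brown egg inside at (314,272), black grip at (314,240) and blue mark at about (330,250). The white logger stands at (385,200), with a blue lever. The side picture shows the dish at (307,280), the mark at (328,292), and only the logger's top at (375,350).
Egg candidates are the brown egg in the dish (314,272), three red ones at (365,248), (374,303) and (331,342), and the brown ones in the tray at (235,340). The one in the dish fits, being brown and loose in the dish; the rest are look-alikes.

```bash
cat > h.py <<'E'
from rig import ctrl, eyes, boxes_of, tip_of
import cv2,numpy as np
def ray(k,px):
    d=np.linalg.solve(k["mtx"],[px[0],px[1],1.]);return k["pose"][:3,3],k["pose"][:3,:3]@d/np.linalg.norm(d)
def tri(obs):
    A=np.zeros((3,3));b=np.zeros(3)
    for k,p in obs:
        o,d=ray(k,p);M=np.eye(3)-np.outer(d,d);A+=M;b+=M@o
    x=np.linalg.solve(A,b);res=[np.linalg.norm((np.eye(3)-np.outer(d,d))@(x-o)) for o,d in (ray(k,p) for k,p in obs)]
    return np.round(x,1),np.round(res,1)
def onz(k,p,z):
    o,d=ray(k,p);return np.round(o+d*(z-o[2])/d[2],1)
def proj(k,X):
    P=np.linalg.inv(k["pose"]);q=k["mtx"]@(P[:3,:3]@np.asarray(X,float)+P[:3,3]);return q[:2]/q[2]
def cal(n):
    k=eyes.calibration(n);return {a:np.array(v,float) for a,v in k.items()}
def tips(c,l,n=3):
    return [((np.array(d["xy"])*[640,480]).round(1).tolist(),round(d["confidence"],2)) for d in tip_of(c,l)][:n]
E
python3 - <<'E'
from h import *
S,D=cal("scene"),cal("side")
for n,a,b in(("mark",(327,250),(328,290)),("grip",(312,239),(303,216)),("grip eye",(314.5,240.5),(306,215)),("egg",(314,274),(311,274)),("centre",(316,272),(310,276))):
    print(n,*tri([(S,a),(D,b)]))
print("logger",onz(S,(382,208),0),onz(S,(383,202),30),onz(S,(388,202),30))
im=eyes.capture("scene")
a=cv2.resize(im[150:330,230:430],(800,720))[:,:,::-1]
cv2.imwrite("pics/crop.png",cv2.resize(im[170:310,260:420],None,fx=4,fy=4,interpolation=cv2.INTER_CUBIC)[:,:,::-1])
W=cal("wrist");s=ctrl.read_state();R=np.array(s["tcp_rot"]);print("cam in tool",np.round(R.T@(W["pose"][:3,3]-s["tcp_pos"]),1),np.round(R.T@W["pose"][:3,:3],2).tolist(),W["mtx"][0,0])
E
```

```text
mark [551.2 180.4  35.3] [2.6 2.6]
grip [548.5 258.4 144.9] [5.3 5.3]
grip eye [547.9 255.8 144.1] [0.4 0.4]
egg [551.8 255.7  29.8] [2.9 2.9]
centre [548.4 249.4  30.5] [1.1 1.1]
logger [505.4 -55.8   0. ] [501.7 -48.   30. ] [489.9 -54.1  30. ]
cam in tool [  81.6    2.2 -177.8] [[-0.0, -0.95, -0.32], [1.0, 0.0, -0.0], [0.0, -0.32, 0.95]] 343.9650825910161
```

View pics/crop.png

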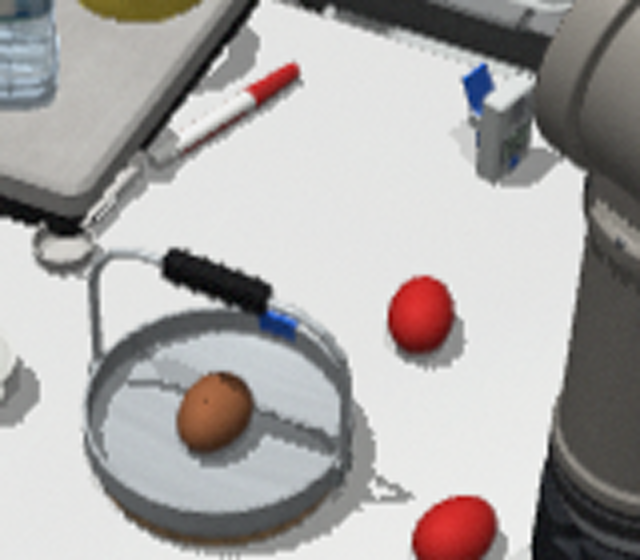

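The crop confirms the sample egg: the brown one in the dish at crop (214,412). The mark shows at crop (278,325), and the logger at (500,130) with its lever towards the upper left. Next I move over the logger.

```bash
python3 -m crank '[[[-30,-23,0,0,0],[-30,-23,0,0,0],[-30,-23,0,0,0],[-30,-23,0,0,0],[-30,-23,0,0,0],[-30,-23,0,0,0],[-30,-23,0,0,0],[-30,-23,0,0,0],[-30,-23,0,0,0],[-30,-23,0,0,0],[-30,-23,0,0,0],[-30,-23,0,0,0]]]' && python3 -m crank '[[[-22,-23,0,0,0],[-22,-23,0,0,0],[-22,-23,0,0,0],[0,0,0,8.5,0],[0,0,0,8.5,0],[0,0,0,8.5,0],[0,0,0,8.5,0],[0,0,0,0,0],[0,0,0,0,0]]]'
python3 - <<'E'
from h import *
W=cal("wrist");im=eyes.capture("wrist");cv2.imwrite("pics/w1.png",im[:,:,::-1])
S=cal("scene")
s=ctrl.read_state();print(np.round(s["tcp_pos"],1),np.round(s["tcp_rot"],3).tolist())
for l,z in(("logger",0),("logger_throat",30),("logger_screen",30)):
    t=tips("wrist",l);print(l,t,[onz(W,p,z) for p,_ in t])
E
```

```text
clock: 2.25
tcp_pos: [444.5, 85.8, 196.6]
tcp_rot: [[-0.898, 0.441, 0.001], [0.441, 0.898, 0.001], [-0.0, 0.001, -1.0]]
force: [0.0, 0.8, 0.7]
gripper_width: 0.999
grip_force: 0.0
clock: 3.15
tcp_pos: [472.8, -3.8, 196.4]
tcp_rot: [[-0.5, 0.866, 0.0], [0.866, 0.5, 0.0], [-0.0, 0.0, -1.0]]
force: [1.8, -0.0, -0.5]
gripper_width: 1.002
grip_force: 0.0
[472.8  -3.8 196.4] [[-0.5, 0.866, 0.0], [0.866, 0.5, 0.0], [-0.0, 0.0, -1.0]]
logger [([321.1, 249.8], 0.98)] [array([501.8, -52.7,   0. ])]
logger_throat [([321.5, 256.6], 0.58)] [array([500.6, -49.5,  30. ])]
logger_screen [([308.8, 249.8], 0.65)] [array([484.9, -49.6,  30. ])]
```

View pics/w1.png

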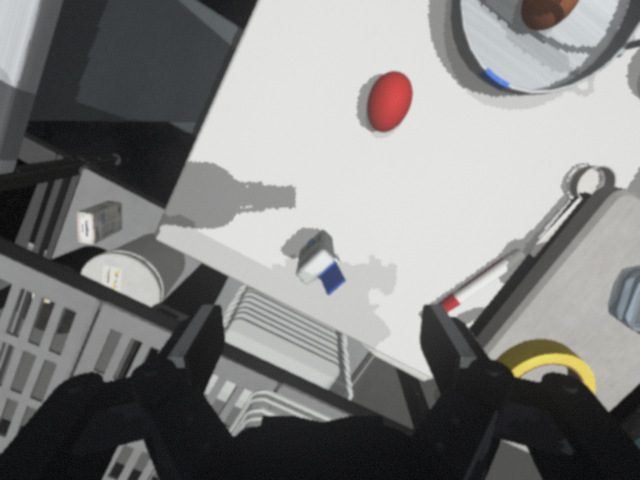

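The wrist view shows the logger's top at about (318,262) and its blue lever tail at (331,278). I'll take a closer second view.

```bash
python3 -m crank '[[[-14,0,20,0,0],[-13,0,20,0,0],[-13,0,20,0,0],[0,0,0,0,0],[0,0,0,0,0]]]' | head -2
python3 - <<'E'
from h import *
W=cal("wrist");im=eyes.capture("wrist");
t=tips("wrist","logger")[0][0];x,y=map(int,t);cr=im[max(0,y-70):y+70,x-90:x+90];print("crop origin",x-90,max(0,y-70))
cv2.imwrite("pics/w2.png",cv2.resize(cr,None,fx=4,fy=4,interpolation=cv2.INTER_CUBIC)[:,:,::-1])
for l,z in(("logger",0),("logger_throat",30),("logger_screen",30)):
    t=tips("wrist",l);print(l,t,[onz(W,p,z) for p,_ in t])
np.save("W2.npy",W["pose"]);np.save("K.npy",W["mtx"])
E
```

```text
clock: 3.85
tcp_pos: [492.4, -38.3, 136.4]
crop origin 233 161
logger [([323.0, 231.7], 0.73)] [array([502.6, -50.9,   0. ])]
logger_throat [([324.0, 241.9], 0.96), ([322.0, 231.6], 0.16)] [array([503.3, -50.4,  30. ]), array([497.1, -43.1,  30. ])]
logger_screen [([308.0, 230.4], 0.94)] [array([486. , -48.2,  30. ])]
```

View pics/w2.png

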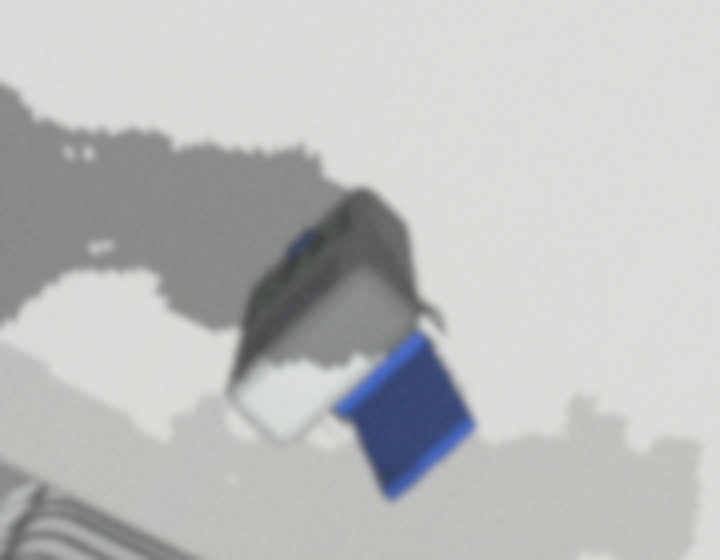

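The crop shows the logger's top face with corners at (232,392), (283,442), (418,315) and (365,262), and the tail's outer edge from (473,425) to (390,497).

```bash
python3 - <<'E'
from h import *
W={"pose":np.load("W2.npy"),"mtx":np.load("K.npy")}
c=np.array([[232,392],[283,442],[418,315],[365,262],[473,425],[390,497]])/4+[233,161]
P=np.array([onz(W,p,70) for p in c]);print(P.tolist())
fl,bl,br,fr=P[:4]
u=(br-bl+fr-fl);print("long angle",np.degrees(np.arctan2(u[1],u[0])),"lens",np.linalg.norm(br-bl),np.linalg.norm(fr-fl),np.linalg.norm(bl-fl),np.linalg.norm(br-fr))
print("face centre",P[:4].mean(0),"tail edge ang",np.degrees(np.arctan2(*(P[4]-P[5])[1::-1])),P[4:].mean(0))
E
```

```text
[[481.2, -63.0, 70.0], [494.7, -67.3, 70.0], [504.1, -32.0, 70.0], [490.3, -27.9, 70.0], [524.7, -46.0, 70.0], [518.6, -67.2, 70.0]]
long angle 75.27646925120789 lens 36.530124554947804 36.260446770551525 14.168274418573349 14.39618004888798
face centre [492.575 -47.55   70.   ] tail edge ang 73.94757599284331 [521.65 -56.6   70.  ]
```

```bash
python3 -m crank '[[[0,0,0,7.5,0],[0,0,0,7.5,0],[0,0,0,7.5,0],[0,0,0,7.5,0],[0,0,0,7.5,0],[0,0,0,7.5,0],[-9,14.5,0,0,0],[0,0,0,0,0],[0,0,0,0,0]]]' | sed -n 2,3p
python3 - <<'E'
from h import *
W=cal("wrist");im=eyes.capture("wrist")
for l,z in(("logger",0),("logger_throat",30),("logger_screen",30)):
    t=tips("wrist",l);print(l,t,[onz(W,p,z) for p,_ in t])
W2={"pose":np.load("W2.npy"),"mtx":np.load("K.npy")}
t=tips("wrist","logger_throat")[0][0];print(tri([(W2,(324,241.9)),(W,t)]))
E
```

```text
tcp_pos: [504.3, -50.8, 136.7]
tcp_rot: [[0.262, 0.965, 0.0], [0.965, -0.262, 0.0], [0.0, 0.0, -1.0]]
logger [([322.1, 220.3], 0.6)] [array([503.8, -54.8,   0. ])]
logger_throat [([319.4, 224.2], 0.82)] [array([502.8, -49.4,  30. ])]
logger_screen [([299.0, 230.0], 0.56)] [array([484.4, -49.9,  30. ])]
(array([502.9, -49.4,  32. ]), array([0.5, 0.5]))
```

```bash
python3 -m crank '[[[0,0,16,0,0],[0,0,20,0,0],[0,0,20,0,0],[0,0,20,0,0],[0,0,12,0,0],[0,0,8,0,0],[0,0,0,0,0],[0,0,0,0,0.3],[0,0,0,0,0.4],[0,0,0,0,0.4],[0,0,0,0,0.4]]]' 40
```

```text
clock: 6.35
tcp_pos: [504.8, -51.1, 40.8]
tcp_rot: [[0.262, 0.965, 0.001], [0.965, -0.262, 0.0], [0.0, 0.001, -1.0]]
force: [1.0, 0.6, 0.2]
gripper_width: 0.601
grip_force: 0.0
```

```bash
python3 -m crank '[[[0,0,0,0,0.5],[0,0,0,0,0.6],[0,0,0,0,0.7],[0,0,0,0,0.8],[0,0,0,0,0.9],[0,0,0,0,1],[0,0,0,0,1],[0,0,0,0,1]]]' 40
python3 - <<'E'
from h import *
W=cal("wrist");im=eyes.capture("wrist");cv2.imwrite("pics/w3.png",im[:,:,::-1])
print(tips("wrist","logger_throat"))
E
```

```text
clock: 7.15
tcp_pos: [504.3, -51.1, 40.3]
tcp_rot: [[0.262, 0.965, 0.0], [0.965, -0.262, -0.0], [-0.0, 0.0, -1.0]]
force: [-0.0, 0.6, -0.1]
gripper_width: -0.001
grip_force: 0.0
[([318.8, 271.4], 0.78)]
```

View pics/w3.png

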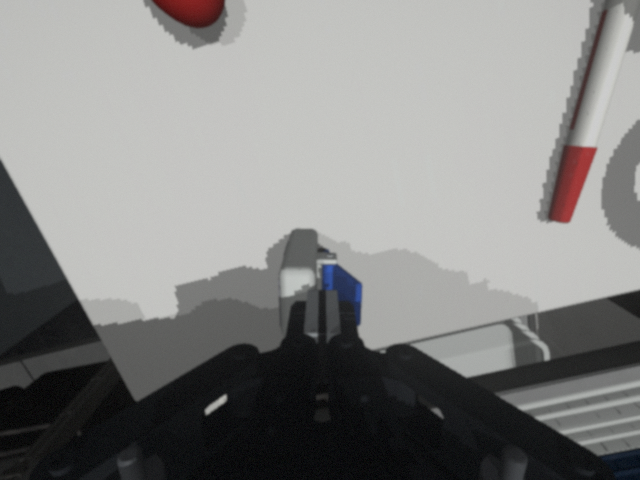

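The wrist view shows the fingers fully shut at (320,310). The logger is still standing, its top at (300,265) and its lever at (342,290), so the fingers missed it. I'll work out where it stands.

```bash
python3 - <<'E'
from h import *
W=cal("wrist");im=eyes.capture("wrist");s=ctrl.read_state();R=np.array(s["tcp_rot"]);t=s["tcp_pos"]
print(proj(W,t),proj(W,t+R@[0,0,-18.7]))
for p in((288,231),(315,231),(281,325),(325,266),(360,285)):
    q=onz(W,p,70);print(p,q,np.round(R.T@(q-t),1))
a,b=tips("wrist","logger_throat"),tips("wrist","logger");print(a,b)
print(onz(W,a[0][0],30))
cv2.imwrite("pics/w4.png",cv2.resize(im[215:355,240:400],None,fx=4.5,fy=4.2,interpolation=cv2.INTER_CUBIC)[:,:,::-1])
E
```

```text
[321.12255546 278.34505589] [321.0306471 293.9129506]
(288, 231) [499.8 -11.   70. ] [ 37.5 -14.8 -29.7]
(315, 231) [511.5 -14.2  70. ] [ 37.4  -2.7 -29.7]
(281, 325) [482.2 -56.9  70. ] [-11.4 -19.8 -29.7]
(325, 266) [511.5 -31.9  70. ] [ 20.4   1.9 -29.7]
(360, 285) [525.  -45.7  70. ] [ 10.6  18.6 -29.7]
[([319.4, 272.7], 0.86)] [([317.4, 253.2], 0.58)]
[503.  -51.9  30. ]
```

View pics/w4.png

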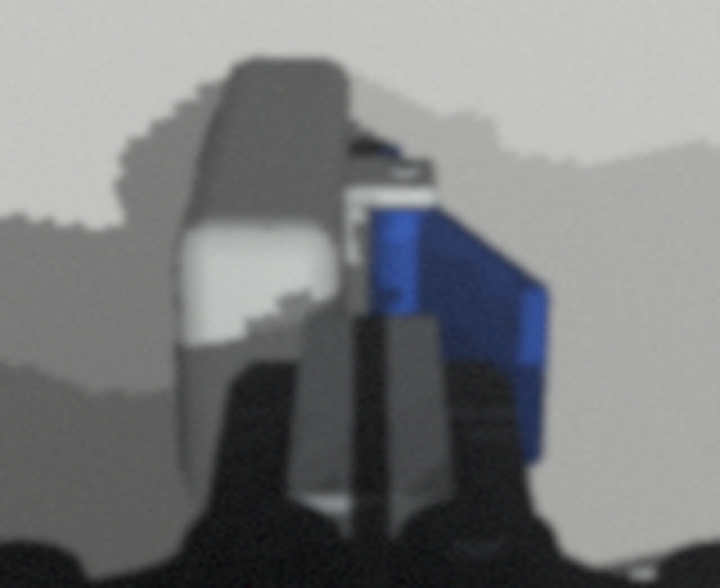

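The pads are shut at the logger's place without touching it, so their height needs checking. I'll mark the projected TCP in one montage of the fixed cameras.

```bash
python3 - <<'E'
from h import *
s=ctrl.read_state();R=np.array(s["tcp_rot"]);t=np.array(s["tcp_pos"])
out=[]
for c in("scene","side"):
    k=cal(c);im=eyes.capture(c)[:,:,::-1].copy();p=proj(k,t).round().astype(int);print(c,p,proj(k,t+[0,0,30]),proj(k,[502,-51,70]),proj(k,[502,-51,0]))
    x0=max(0,p[0]-50);y0=max(0,min(p[1]-75,480-100))
    cr=cv2.resize(im[y0:y0+100,x0:x0+100],(400,400),interpolation=cv2.INTER_CUBIC);print(x0,y0)
    for X,col in((t,(0,255,0)),(t+[0,0,30],(0,255,255))):
        q=((proj(k,X)-[x0,y0])*4).astype(int);cv2.circle(cr,tuple(map(int,q)),4,col,1)
    out.append(cr)
cv2.imwrite("pics/m5.png",np.hstack(out))
E
```

```text
scene [383 198] [383.76383623 189.59960382] [384.57472175 189.97978185] [382.45487732 209.4940317 ]
333 123
side [381 363] [380.95196908 343.8733003 ] [379.41749807 344.53871786] [378.49138722 388.79222453]
331 288
```

View pics/m5.png

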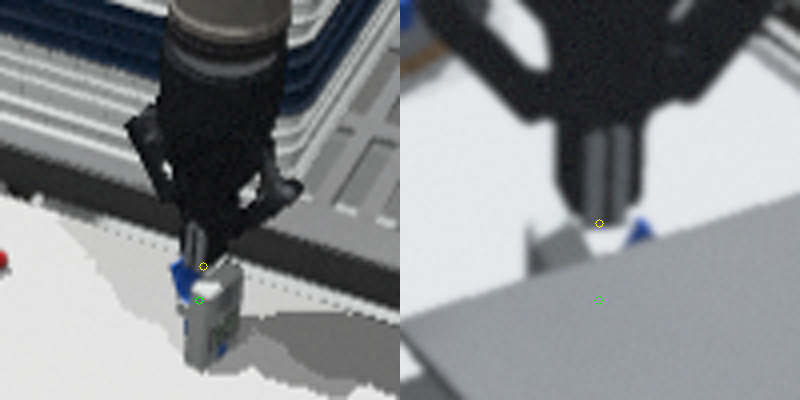

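The montage shows the real fingertips about 30 mm above the reported TCP: the yellow TCP+30 mark sits at the tips in both views. So I must go 30 mm lower than reported. I'll raise, open, and descend to a reported z of about 11.

```bash
python3 -m crank '[[[0,0,-20,0,1],[0,0,-15,0,0.5],[0,0,0,0,0],[0,0,0,0,0],[0,0,0,0,0],[0,0,0,0,0],[0,0,15,0,0],[0,0,20,0,0],[0,0,16,0,0],[0,0,10,0,0],[0,0,4,0,0],[0,0,0,0,0]]]' 40; python3 -m crank '[[[0,0,0,0,0.3],[0,0,0,0,0.4],[0,0,0,0,0.45],[0,0,0,0,0.5],[0,0,0,0,0.55],[0,0,0,0,0.6],[0,0,0,0,0.65],[0,0,0,0,0.65]]]' 40
```

```text
clock: 8.7
tcp_pos: [503.9, -51.1, 9.9]
tcp_rot: [[0.262, 0.965, -0.001], [0.965, -0.262, -0.0], [-0.0, -0.001, -1.0]]
force: [-0.4, 0.1, -0.4]
gripper_width: 0.999
grip_force: 0.0
clock: 9.5
tcp_pos: [504.7, -50.9, 12.9]
tcp_rot: [[0.262, 0.965, 0.001], [0.965, -0.262, 0.002], [0.002, 0.0, -1.0]]
force: [-4.7, 0.8, 16.8]
gripper_width: 0.359
grip_force: 20.3
```

```bash
python3 -m crank '[[[0,0,-2,0,0.7],[0,0,0,0,0.8],[0,0,0,0,1],[0,0,0,0,1],[0,0,-20,0,1],[0,0,-20,0,1],[0,0,-20,0,1],[0,0,0,0,1],[0,0,0,0,1]]]' 50
python3 - <<'E'
from h import *
W=cal("wrist");eyes.capture("wrist");s=ctrl.read_state();R=np.array(s["tcp_rot"]);t=np.array(s["tcp_pos"])
for l in("logger","logger_throat","logger_screen"):
    r=tips("wrist",l)
    # ray points in tool frame at z near: assume y known unknown -> intersect plane tool x=0
    for p,c in r[:1]:
        o,d=ray(W,p);o=R.T@(o-t);d=R.T@d;u=-o[0]/d[0];print(l,p,c,np.round(o+u*d,1))
E
```

```text
clock: 10.4
tcp_pos: [504.1, -50.8, 71.8]
tcp_rot: [[0.261, 0.965, -0.0], [0.965, -0.261, 0.0], [0.0, -0.0, -1.0]]
force: [-0.4, -0.2, -1.3]
gripper_width: 0.336
grip_force: 48.3
logger [319.0, 272.4] 0.76 [ 0.  -0.6  7.8]
logger_throat [327.7, 293.3] 0.83 [  0.    4.1 -18.5]
logger_screen [287.7, 294.2] 0.73 [  0.  -16.5 -19.5]
```

```bash
python3 -m crank '[[[0,0,-20,0,1],[0,0,-20,0,1],[0,0,-20,0,1],[0,0,0,-8.5,1],[0,0,0,-8.5,1],[0,0,0,-8.5,1],[0,0,0,-8.5,1],[0,0,0,-8.5,1],[0,0,0,-8.5,1],[0,0,0,-8.5,1],[0,0,0,-8.5,1],[0,0,0,-8.5,1]]]' 50 | head -2; python3 -m crank '[[[0,0,0,-7.2,1],[0,0,0,-7.2,1],[0,0,0,-7.2,1],[0,0,0,-7.2,1],[-7,30,0,0,1],[-7,30,0,0,1],[-7,30,0,0,1],[-7,30,0,0,1],[-7,30,0,0,1],[-7,30,0,0,1],[0,0,0,0,1],[0,0,0,0,1]]]'
python3 - <<'E'
from h import *
W=cal("wrist");im=eyes.capture("wrist");cv2.imwrite("pics/w6.png",im[:,:,::-1])
s=ctrl.read_state();R=np.array(s["tcp_rot"]);t=np.array(s["tcp_pos"]);S,D=cal("scene"),cal("side")
for l,z in(("dish_mark",42),("dish_grip",146),("egg_centre",32),("dish_centre",32),("cork_mat",0)):
    r=tips("wrist",l,4);print(l,r,[onz(W,p,z) for p,_ in r])
r=tips("wrist","dish_mark")
if r: print(tri([(W,r[0][0]),(S,(327,250)),(D,(328,290))]))
r=tips("wrist","dish_grip")
if r: print(tri([(W,r[0][0]),(S,(314.5,240.5)),(D,(306,215))]))
for l in("logger","logger_throat"):
    for p,c in tips("wrist",l)[:1]:
        o,d=ray(W,p);o=R.T@(o-t);d=R.T@d;u=-o[0]/d[0];print(l,p,c,np.round(o+u*d,1))
E
```

```text
clock: 11.8
tcp_pos: [503.6, -51.1, 131.3]
clock: 13.0
tcp_pos: [545.1, 129.7, 131.1]
tcp_rot: [[-1.0, -0.004, -0.002], [-0.004, 1.0, -0.001], [0.002, -0.001, -1.0]]
force: [-0.3, -1.3, -0.7]
gripper_width: 0.337
grip_force: 48.2
dish_mark [([378.7, 233.4], 0.73)] [array([549.2, 177.7,  42. ])]
dish_grip [([559.8, 289.4], 0.84)] [array([546.7, 256.4, 146. ])]
egg_centre [([470.7, 230.6], 0.96), ([304.1, 140.1], 0.87), ([505.3, 18.4], 0.85), ([457.3, 220.9], 0.2)] [array([549.5, 256.7,  32. ]), array([476.8, 117.3,  32. ]), array([394.2, 259. ,  32. ]), array([541.1, 244.3,  32. ])]
dish_centre [([440.7, 234.6], 0.27)] [array([553.1, 231.8,  32. ])]
cork_mat [([470.2, 229.7], 0.69)] [array([558.4, 270.5,   0. ])]
(array([551.2, 179.6,  35.1]), array([0.8, 2.5, 2.8]))
(array([547.6, 256.6, 144.5]), array([0.9, 0.4, 0.9]))
logger [318.3, 273.5] 0.7 [0.  1.4 1.1]
logger_throat [325.3, 291.4] 0.86 [  0.    5.2 -20.8]
```

View pics/w6.png

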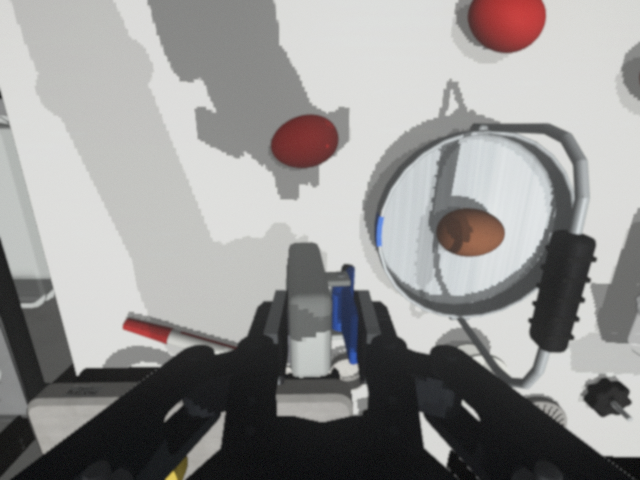

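The picture shows the logger held at (310,300) with the lever squeezed upright. The blue mark is at (379,232), the egg at (470,232), and the sleeve runs from about (576,237) to (552,348).

```bash
python3 - <<'E'
from h import *
W=cal("wrist");im=cv2.imread("pics/w6.png");hsv=cv2.cvtColor(im,cv2.COLOR_BGR2HSV)
m=cv2.inRange(hsv,(105,120,60),(130,255,255));m[:,:368]=0;m[:,400:]=0
ys,xs=np.nonzero(m);print("blue px",xs.min(),xs.max(),ys.min(),ys.max(),xs.mean(),ys.mean())
print("blue",[onz(W,p,42) for p in((xs.mean(),ys.min()),(xs.mean(),ys.max()),(xs.mean(),ys.mean()))])
# sleeve
k=cv2.inRange(im,(0,0,0),(45,45,45));k[:,:520]=0;k[:225]=0;k[362:]=0
n,l,st,ce=cv2.connectedComponentsWithStats(k);i=1+np.argmax(st[1:,4]);ys,xs=np.nonzero(l==i)
G=np.array([onz(W,p,146)[:2] for p in zip(xs[::5],ys[::5])]);c=G.mean(0);u=np.linalg.svd(G-c)[2][0];print("sleeve",c,np.degrees(np.arctan2(u[1],u[0])),np.ptp((G-c)@u))
# rim points fit
pts=[(377,226),(465,133),(410,160),(385,190),(398,285),(420,305)]
Q=np.array([onz(W,p,42)[:2] for p in pts]);print(Q.tolist())
from scipy.optimize import least_squares
f=least_squares(lambda c:np.hypot(*(Q-c).T)-80,[548,256]);print("rim centre",f.x,f.fun.round(1))
E
```

```text
blue px 376 382 217 245 378.3925925925926 230.74814814814815
blue [array([536.9, 176. ,  42. ]), array([560.8, 177.3,  42. ]), array([548.5, 176.6,  42. ])]
sleeve [548.09623894 251.88384956] 0.7139189486181162 67.16581268749128
[[544.4, 175.3], [472.0, 237.1], [491.8, 197.7], [514.9, 180.0], [597.3, 196.1], [616.7, 216.9]]
rim centre [547.08539125 255.62155072] [ 0.4 -2.7  0.1  2.2 -2.1 -0.3]
```

Dish centre is about (547.5,256) and the mark about (548.5,177.5). I'll align and come down to just above the rim.

```bash
python3 -m crank '[[[-3.5,14,0,0,1],[0,14,0,0,1],[0,13,0,0,1],[0,0,16,0,1],[0,0,20,0,1],[0,0,18,0,1],[0,0,12,0,1],[0,0,0,0,1],[0,0,0,0,1]]]'
python3 - <<'E'
from h import *
W=cal("wrist");im=eyes.capture("wrist");cv2.imwrite("pics/w7.png",im[:,:,::-1])
r=tips("wrist","dish_mark");print(r,[onz(W,p,42) for p,_ in r])
hsv=cv2.cvtColor(im,cv2.COLOR_RGB2HSV);m=cv2.inRange(hsv,(105,120,60),(130,255,255))
n,l,st,ce=cv2.connectedComponentsWithStats(m);print([(a.tolist(),c.round().tolist()) for a,c in zip(st[1:],ce[1:]) if a[4]>15])
s=ctrl.read_state();R=np.array(s["tcp_rot"]);t=np.array(s["tcp_pos"])
for l in("logger","logger_throat","logger_screen"):
    for p,c in tips("wrist",l)[:1]:
        o,d=ray(W,p);o=R.T@(o-t);d=R.T@d;u=-o[0]/d[0];print(l,p,c,np.round(o+u*d,1))
E
```

```text
clock: 14.4
tcp_pos: [549.5, 170.8, 66.6]
tcp_rot: [[-1.0, -0.003, 0.0], [-0.003, 1.0, 0.0], [-0.0, 0.0, -1.0]]
force: [-0.2, -0.2, 0.0]
gripper_width: 0.334
grip_force: 48.3
[([331.2, 256.0], 0.69)] [array([548.4, 178.5,  42. ])]
[([328, 236, 6, 36, 156], [330.0, 253.0]), ([349, 269, 4, 15, 35], [351.0, 275.0]), ([332, 285, 26, 78, 1194], [346.0, 319.0])]
logger [318.2, 269.8] 0.86 [ 0.  -0.1  8.3]
logger_throat [325.5, 293.6] 0.93 [  0.    3.9 -21.4]
logger_screen [289.3, 292.3] 0.78 [  0.  -14.4 -20.1]
```

```bash
python3 -m crank '[[[0.5,0,6,0,1],[0,0,6,0,1],[0,0,6,0,1],[0,0,6,0,1],[0,0,0,0,1]]]'; python3 -m crank '[[[0,0,5,0,1],[0,0,5,0,1],[0,0,4,0,1],[0,0,0,0,1]]]'
python3 - <<'E'
from h import *
W=cal("wrist");im=eyes.capture("wrist")
for l,z in(("dish_mark",42),("egg_centre",32),("logger_throat",46)): 
    r=tips("wrist",l);print(l,r,[onz(W,p,z) for p,_ in r])
E
```

```text
clock: 15.15
tcp_pos: [547.6, 169.7, 40.8]
tcp_rot: [[-1.0, -0.002, -0.003], [-0.002, 1.0, -0.001], [0.003, -0.001, -1.0]]
force: [-0.1, -0.1, -0.9]
gripper_width: 0.339
grip_force: 48.3
clock: 15.55
tcp_pos: [548.1, 169.9, 27.5]
tcp_rot: [[-1.0, -0.002, -0.001], [-0.002, 1.0, -0.001], [0.001, -0.001, -1.0]]
force: [-1.0, -0.1, -0.6]
gripper_width: 0.334
grip_force: 48.3
dish_mark [([332.0, 286.5], 0.83)] [array([548.8, 177. ,  42. ])]
egg_centre [([473.9, 283.9], 0.85), ([215.8, 143.6], 0.56)] [array([551.9, 256.2,  32. ]), array([477. , 119.9,  32. ])]
logger_throat [([328.3, 292.1], 0.91)] [array([550., 175.,  46.])]
```

```bash
python3 -m crank '[[[0,0,1.5,0,1],[0,0,1.5,0,1],[0,1.5,0,0,1],[0,0,0,0,1]]]'; python3 -m crank '[[[0,0,0,0,0.66],[0,0,0,0,0.64],[0,0,0,0,0.62],[0,0,0,0,0.6],[0,0,0,0,0.58],[0,0,0,0,0.56],[0,0,0,0,0.54],[0,0,0,0,0.52],[0,0,0,0,0.5],[0,0,0,0,0.5]]]' 40
```

```text
clock: 16.15
tcp_pos: [548.7, 170.6, 25.1]
tcp_rot: [[-1.0, -0.002, -0.0], [-0.002, 1.0, -0.001], [0.0, -0.001, -1.0]]
force: [-0.3, -2.9, -2.0]
gripper_width: 0.335
grip_force: 48.8
clock: 17.15
tcp_pos: [548.9, 171.6, 25.4]
tcp_rot: [[-1.0, -0.002, 0.0], [-0.002, 1.0, 0.0], [-0.0, 0.0, -1.0]]
force: [-0.1, 1.8, -0.3]
gripper_width: 0.503
grip_force: 0.6
```

```bash
python3 -m crank '[[[0,0,0,0,0.42],[0,0,0,0,0.35],[0,0,0,0,0.3],[0,0,-10,0,0.3],[0,0,-15,0,0.3],[0,0,-25,0,0.3],[0,-10,-30,0,0.2],[0,-10,-30,0,0.1],[0,0,-20,0,0],[0,0,0,0,0],[0,0,0,0,0]]]'
python3 - <<'E'
from h import *
W=cal("wrist");im=eyes.capture("wrist")
S,D=cal("scene"),cal("side")
a=im[200:360,230:430];sd=eyes.capture("side");sc=eyes.capture("scene")
r=lambda i,w,h:cv2.resize(i,(w,h),interpolation=cv2.INTER_CUBIC)
wr=im[:,:,:][150:390,200:520]
cv2.imwrite("pics/m8.png",np.vstack([r(wr,640,480)[:300],]) [:,:,::-1]) if 0 else None
top=np.hstack([r(sd[195:315,235:375],400,343),r(sc[220:315,265:365],361,343)])
cv2.imwrite("pics/m8.png",np.vstack([top,r(im[150:360,180:620],761,257)[:257]])[:,:,::-1])
for c,k in(("wrist",W),("scene",S),("side",D)):
    for l,z in(("logger_throat",44),("logger_screen",44),("logger",14),("dish_mark",42),("egg_centre",32),("dish_grip",146)):
        q=tips(c,l,2);print(c,l,q,[onz(k,p,z)[:2].tolist() for p,_ in q])
E
```

```text
clock: 18.25
tcp_pos: [548.9, 151.7, 155.8]
tcp_rot: [[-1.0, -0.002, 0.001], [-0.002, 1.0, 0.001], [-0.001, 0.001, -1.0]]
force: [0.3, 0.2, -0.3]
gripper_width: 0.999
grip_force: 0.0
wrist logger_throat [([351.4, 225.6], 0.55)] [[553.5, 179.5]]
wrist logger_screen [([327.1, 226.2], 0.92), ([350.8, 222.9], 0.69)] [[554.1, 158.2], [551.0, 178.9]]
wrist logger [([348.9, 219.5], 0.57)] [[556.2, 179.6]]
wrist dish_mark [([348.7, 219.8], 0.87), ([344.5, 216.9], 0.4)] [[548.7, 177.1], [546.1, 173.4]]
wrist egg_centre [([466.0, 19.0], 0.96), ([280.5, 135.9], 0.88)] [[392.8, 263.0], [478.6, 118.6]]
wrist dish_grip [([496.1, 263.8], 0.76)] [[546.6, 256.3]]
scene logger_throat [([327.4, 249.7], 0.71), ([317.4, 201.7], 0.69)] [[550.0, 184.8], [649.9, 44.3]]
scene logger_screen [([331.5, 242.4], 0.56)] [[552.0, 158.6]]
scene logger [([328.8, 256.5], 0.82)] [[548.8, 178.7]]
scene dish_mark [] []
scene egg_centre [([334.5, 343.1], 0.87), ([367.2, 245.4], 0.74)] [[420.2, 409.2], [474.2, 117.1]]
scene dish_grip [([316.7, 241.1], 0.93)] [[541.5, 257.0]]
side logger_throat [([331.7, 288.4], 0.61)] [[548.0, 165.7]]
side logger_screen [([331.6, 287.7], 0.74), ([457.7, 339.9], 0.61)] [[549.0, 168.1], [626.5, -59.5]]
side logger [([328.2, 302.2], 0.87)] [[546.2, 175.7]]
side dish_mark [([327.0, 288.1], 0.8)] [[543.5, 174.0]]
side egg_centre [([305.9, 327.7], 0.85), ([306.1, 275.6], 0.69)] [[463.8, 92.2], [543.1, 252.2]]
side dish_grip [([304.3, 213.6], 0.86), ([334.1, 301.0], 0.36)] [[546.8, 259.3], [440.8, -40.8]]
```

View pics/m8.png

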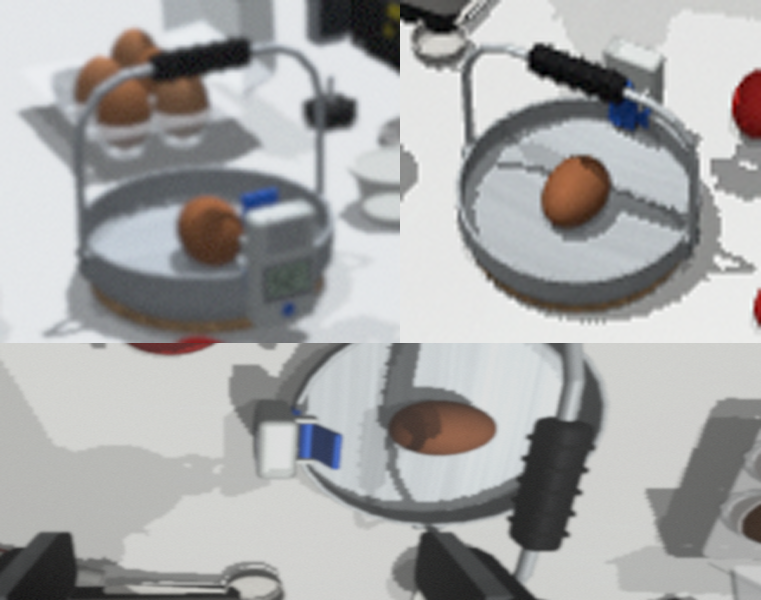

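The montage shows the logger upright on the rim over the blue mark. Its screen faces outwards, the lever is inside, and the egg lies in the middle untouched. The side crop has the logger at (280,265), the wrist crop at (280,445). Next I hover over the grip.

```bash
python3 -m crank '[[[0,20,0,0,0],[1.3,30,0,0,0],[0,30,0,0,0],[0,20,0,0,0],[0,4,0,0,0],[0,0,0,0,0],[0,0,0,0,0]]]'
python3 - <<'E'
from h import *
W=cal("wrist");im=eyes.capture("wrist");t=np.array(ctrl.read_state()["tcp_pos"])
for l,z in(("dish_grip",146),("egg_centre",32),("dish_mark",42)):
    r=tips("wrist",l,2);print(l,r,[onz(W,p,z) for p,_ in r])
S,D=cal("scene"),cal("side")
print("logger",tri([(W,tips("wrist","logger")[0][0]),(S,(328.8,256.5)),(D,(328.2,302.2))]) if tips("wrist","logger") else None)
p=proj(W,[547.6,256,146]).astype(int);print("pred",p)
g=im.max(2);k=((g<60)*255).astype(np.uint8)
for row in range(p[1]-60,p[1]+61,20):
    xs=np.nonzero(k[row,p[0]-60:p[0]+60])[0]+p[0]-60
    print(row,(xs.min(),xs.max(),len(xs)) if len(xs) else None, [onz(W,(c,row),146)[:2].tolist() for c in (xs.min(),xs.max())] if len(xs) else "")
E
```

```text
clock: 20.0
tcp_pos: [547.8, 253.2, 155.3]
tcp_rot: [[-1.0, 0.0, 0.0], [0.0, 1.0, -0.002], [-0.0, -0.002, -1.0]]
force: [0.4, -0.8, -0.2]
gripper_width: 1.0
grip_force: 0.0
dish_grip [([327.9, 264.9], 0.86)] [array([546.3, 258.6, 146. ])]
egg_centre [([335.5, 21.7], 0.9), ([505.3, 75.8], 0.78)] [array([393.8, 265.2,  32. ]), array([431.4, 400.9,  32. ])]
dish_mark [([233.2, 222.0], 0.61)] [array([549.6, 176.9,  42. ])]
logger (array([550.2, 178.7,  12.8]), array([3.2, 1.3, 2.4]))
pred [323 266]
206 None 
226 (np.int64(313), np.int64(336), 24) [[522.4, 250.0], [522.4, 263.1]]
246 (np.int64(315), np.int64(335), 17) [[534.5, 251.1], [534.5, 262.7]]
266 (np.int64(314), np.int64(335), 20) [[547.0, 250.4], [547.0, 262.8]]
286 (np.int64(313), np.int64(335), 23) [[560.1, 249.7], [560.0, 263.0]]
306 (np.int64(314), np.int64(334), 21) [[573.6, 250.2], [573.6, 262.5]]
326 None
```

```bash
python3 -m crank '[[[0,3.2,0,0,0],[0,0,12,0,0],[0,0,16,0,0],[0,0,16,0,0],[0,0,10,0,0],[0,0,4,0,0],[0,0,0,0,0.3],[0,0,0,0,0.6],[0,0,0,0,0.75],[0,0,0,0,0.78],[0,0,0,0,0.79],[0,0,0,0,0.8]]]' 40; python3 - <<'E'
from h import *
W=cal("wrist");eyes.capture("wrist")
for l,z in(("dish_grip",146),("logger",13),("egg_centre",32)): r=tips("wrist",l,2);print(l,r,[onz(W,p,z) for p,_ in r])
for c in("scene","side"):
    eyes.capture(c);print(c,tips(c,"egg_centre",4),tips(c,"dish_grip"))
E
```

```text
clock: 21.5
tcp_pos: [548.0, 257.3, 97.7]
tcp_rot: [[-1.0, -0.001, 0.001], [-0.001, 1.0, -0.002], [-0.001, -0.002, -1.0]]
force: [0.6, -2.8, 0.8]
gripper_width: 0.203
grip_force: 1.2
dish_grip [([317.6, 319.0], 0.61)] [array([547.2, 257.4, 146. ])]
logger [([222.2, 239.5], 0.76)] [array([556.4, 178.6,  13. ])]
egg_centre [([541.2, 63.8], 0.93), ([123.7, 140.1], 0.77)] [array([431.3, 398.6,  32. ]), array([478.5, 123.8,  32. ])]
scene [([310.5, 271.7], 0.86), ([363.3, 247.0], 0.75), ([334.6, 341.1], 0.68), ([375.4, 301.9], 0.62)] [([311.9, 239.7], 0.96), ([313.4, 278.9], 0.16)]
side [([216.2, 268.5], 0.75), ([304.9, 327.2], 0.73), ([307.8, 275.7], 0.67), ([222.0, 301.6], 0.66)] [([301.8, 213.6], 0.73)]
```

```bash
python3 -m crank '[[[0,-1.2,0,0,0.79],[0,0,0,0,0.79],[0,0,0,0,0.8]]]' | sed -n 1,5p; python3 -m crank '[[[0,0,0,0,0.81],[0,0,0,0,0.82],[0,0,0,0,0.83],[0,0,0,0,0.84],[0,0,0,0,0.86],[0,0,0,0,0.9],[0,0,0,0,1],[0,0,0,0,1]]]' 90; python3 -m crank '[[[0,0,-1,0,1],[0,0,-1,0,1],[0,0,-2,0,1],[0,0,-3,0,1],[0,0,-3,0,1],[0,0,0,0,1],[0,0,0,0,1]]]'
python3 - <<'E'
from h import *
for c in("scene","side"):
    eyes.capture(c);print(c,tips(c,"egg_centre",4),tips(c,"dish_grip"),tips(c,"logger",1))
E
```

```text
clock: 22.3
tcp_pos: [547.2, 257.7, 97.1]
tcp_rot: [[-1.0, -0.002, -0.0], [-0.002, 1.0, 0.0], [0.0, 0.0, -1.0]]
force: [0.4, -2.7, 0.1]
gripper_width: 0.199
clock: 23.1
tcp_pos: [546.8, 258.3, 97.1]
tcp_rot: [[-1.0, -0.003, -0.001], [-0.003, 1.0, 0.001], [0.001, 0.001, -1.0]]
force: [0.0, -0.8, 0.1]
gripper_width: 0.146
grip_force: 88.3
clock: 23.8
tcp_pos: [547.4, 257.6, 107.5]
tcp_rot: [[-1.0, -0.002, 0.0], [-0.002, 1.0, 0.0], [-0.0, 0.0, -1.0]]
force: [0.4, 0.6, -5.1]
gripper_width: 0.143
grip_force: 87.8
scene [([331.2, 341.4], 0.9), ([309.4, 274.7], 0.87), ([363.9, 248.7], 0.71), ([372.7, 303.3], 0.71)] [([312.8, 234.9], 0.74), ([327.1, 251.6], 0.54)] [([328.1, 249.4], 0.77)]
side [([307.1, 270.9], 0.97), ([224.5, 303.5], 0.82), ([216.2, 263.1], 0.72), ([306.7, 326.4], 0.61)] [([300.3, 209.2], 0.77)] []
```

```bash
python3 -m crank '[[[0,0,-2,0,1],[0,0,-4,0,1],[0,0,-6,0,1],[0,0,-8,0,1],[0,0,-10,0,1],[0,0,-12,0,1],[0,0,-12,0,1],[0,0,-12,0,1],[0,0,-10,0,1],[0,0,-8,0,1],[0,0,-4,0,1],[0,0,-2,0,1]]]' 90 | sed -n 1,4p
python3 - <<'E'
from h import *
S,D,W=cal("scene"),cal("side"),cal("wrist");r={}
for c in("scene","side","wrist"):
    eyes.capture(c);r[c]={l:tips(c,l,5) for l in("egg_centre","dish_grip","dish_centre","logger_screen","dish_mark")}
t=np.array(ctrl.read_state()["tcp_pos"]);g=t+[0,0,48.7];e=g-[0,0,114];print("grip",g,"exp egg",proj(S,e),proj(D,e))
for c in r:
    for l in r[c]: print(c,l,r[c][l])
E
```

```text
clock: 25.4
tcp_pos: [547.4, 257.6, 197.7]
tcp_rot: [[-1.0, -0.002, 0.0], [-0.002, 1.0, 0.0], [-0.0, 0.0, -1.0]]
force: [-0.4, 0.0, -5.3]
grip [547.30274555 257.5394508  246.0358005 ] exp egg [314.27538413 244.69561746] [305.28081312 221.48491675]
scene egg_centre [([364.3, 248.2], 0.74), ([332.7, 340.8], 0.59), ([372.9, 302.4], 0.51)]
scene dish_grip [([312.5, 205.6], 0.89), ([324.3, 220.2], 0.62)]
scene dish_centre [([315.6, 244.3], 0.84)]
scene logger_screen [([254.6, 267.0], 0.57), ([331.9, 211.3], 0.52), ([313.1, 245.3], 0.22)]
scene dish_mark [([326.6, 220.7], 0.85)]
side egg_centre [([306.0, 222.1], 0.93), ([217.0, 263.1], 0.68), ([220.7, 302.2], 0.65), ([305.3, 327.5], 0.6)]
side dish_grip [([298.7, 155.6], 0.9)]
side dish_centre [([305.1, 223.2], 0.65), ([326.2, 233.4], 0.49), ([331.6, 231.1], 0.23)]
side logger_screen [([333.7, 231.8], 0.58)]
side dish_mark [([327.0, 231.2], 0.79)]
wrist egg_centre [([328.4, 35.3], 0.89), ([181.1, 135.4], 0.86), ([319.8, 237.1], 0.68), ([320.7, 229.4], 0.35)]
wrist dish_grip [([324.2, 321.8], 0.66)]
wrist dish_centre []
wrist logger_screen [([186.9, 251.4], 0.78)]
wrist dish_mark [([209.9, 246.5], 0.81)]
```

```bash
python3 -m crank '[[[0,0,0,1,1],[0,0,0,2,1],[0,0,0,3,1],[0,0,0,3.5,1],[0,0,0,3.5,1],[0,0,0,3.5,1],[0,0,0,3.5,1],[0,0,0,3.5,1],[0,0,0,3.5,1],[0,0,0,3.5,1],[0,0,0,3.5,1],[0,0,0,3.5,1]]]' | sed -n 1,4p;  python3 -m crank '[[[0,0,0,3.5,1],[0,0,0,3.5,1],[0,0,0,3.5,1],[0,0,0,3.5,1],[0,0,0,3.5,1],[0,0,0,3.5,1],[0,0,0,3.5,1],[0,0,0,3.5,1],[0,0,0,3.5,1],[0,0,0,3.5,1],[0,0,0,3.5,1],[0,0,0,3.5,1]]]' | sed -n 1,4p;  python3 -m crank '[[[0,0,0,3.5,1],[0,0,0,3,1],[0,0,0,2,1],[0,0,0,1.5,1],[0,0,0,0.5,1],[0,0,0,0,1],[0,0,0,0,1],[0,0,0,0,1],[0,0,0,0,1],[0,0,0,0,1]]]'
python3 - <<'E'
from h import *
S,D,W=cal("scene"),cal("side"),cal("wrist");K={"scene":S,"side":D,"wrist":W};r={}
t=np.array(ctrl.read_state()["tcp_pos"]);g=t+[0,0,48.7]
ex={"egg_centre":g+[0,0,-114],"dish_mark":g+[-78.5,0,-104],"logger_screen":g+[-99,0,-102],"dish_grip":g}
for c in K:
    eyes.capture(c)
    for l in ex: r[c,l]=tips(c,l,4);print(c,l,r[c,l],"exp",proj(K[c],ex[l]).round())
print(ctrl.read_state()["joint_pos"])
E
```

```text
clock: 27.5
tcp_pos: [547.3, 257.6, 197.4]
tcp_rot: [[-0.793, 0.609, 0.0], [0.609, 0.793, 0.0], [-0.0, 0.0, -1.0]]
force: [0.3, -0.3, -4.4]
clock: 28.7
tcp_pos: [547.3, 257.8, 197.4]
tcp_rot: [[-0.182, 0.983, 0.0], [0.983, 0.182, 0.0], [0.0, 0.0, -1.0]]
force: [0.3, 0.4, -4.8]
clock: 29.7
tcp_pos: [547.3, 257.5, 197.3]
tcp_rot: [[-0.002, 1.0, 0.0], [1.0, 0.002, 0.0], [0.0, 0.0, -1.0]]
force: [-0.0, -0.4, -4.7]
gripper_width: 0.142
grip_force: 87.8
scene egg_centre [([364.9, 249.3], 0.69), ([375.0, 303.5], 0.67), ([329.7, 342.1], 0.59)] exp [314. 245.]
scene dish_mark [([344.9, 254.6], 0.8), ([250.8, 267.8], 0.23)] exp [346. 254.]
scene logger_screen [([351.6, 252.8], 0.7)] exp [355. 256.]
scene dish_grip [([315.6, 208.4], 0.84)] exp [314. 207.]
side egg_centre [([222.4, 300.1], 0.93), ([302.8, 224.4], 0.72), ([217.4, 264.5], 0.57), ([304.7, 325.9], 0.56)] exp [305. 221.]
side dish_mark [([262.6, 226.1], 0.7)] exp [263. 224.]
side logger_screen [([251.9, 225.7], 0.94), ([288.5, 224.3], 0.47), ([281.8, 237.5], 0.21)] exp [251. 226.]
side dish_grip [([301.7, 159.2], 0.7)] exp [303. 157.]
wrist egg_centre [([195.6, 50.6], 0.91), ([172.0, 199.0], 0.87), ([262.7, 319.2], 0.86), ([319.0, 242.8], 0.56)] exp [321. 241.]
wrist dish_mark [([207.7, 249.6], 0.57), ([211.6, 251.4], 0.41)] exp [212. 245.]
wrist logger_screen [([182.9, 253.7], 0.63)] exp [182. 246.]
wrist dish_grip [([323.7, 321.3], 0.78)] exp [320. 326.]
[-0.82764575  0.45750394  0.5449465   1.36370796 -0.23515342  1.38449107
 -0.28295466]
```

```bash
python3 -c "from rig import ctrl;print(ctrl.hand_in())"
```

```text
the job is handed in; nothing more can be done
None
```

I've handed the job in: the logger is clipped upright on the rim at the blue mark with its screen outwards, and the dish was lifted about 100 mm, then turned 90° so the screen faces the front edge. It is held level above its mat with the egg in the middle, 29.7 s on the clock. One early squeeze at the logger closed on nothing because the fingertips sit about 30 mm above the reported position, which I corrected for.

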